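# Find the rocking flange cap and push it home

### The arm

A 7-joint arm with a two-finger parallel gripper is mounted at the origin on the work surface. World frame = base frame: x ahead of the robot, y to its left, z up, the work surface at z = 0. Lengths are in m, angles in degrees, forces in N, time in s.
With the tool pointing down it reaches from about 0.425 to 0.875 m from the base axis. Payload 4.7 kg.
Tool frame: the origin (TCP) lies midway between the tips of the shut fingers; the grasp point (between the pads) lies env.grip_point_offset behind it (env.grip_point_offset is the distance from the TCP to the grasp point, in m); z points along the fingers, y is the line along which they close (so a half turn about z gives the same grasp; the last joint's range is limited). The gripper opens to 87 mm and grips with 3 to 60 N. Pads are 19 mm wide; open, the fingers measure 117 mm over their backs; the gripper's body (75 mm by 190 mm) begins 51 mm behind the grasp point.
Start: joints at [66.24, 18.392, -4.016, 83.108, 1.295, 78.541, -3.26], TCP at [0.27, -0.591, 0.223] pointing down, gripper open.
Joint ranges: [-163.93, 163.93], [-17.29, 119.83], [-79.2, 71.16], [3.27, 140.29], [-89.18, 269.18], [5.43, 117.66], [-154.24, 154.24]. Speed limits (degrees/s): [147.25, 147.25, 180, 180, 180, 180, 180].

### API

Orientations are given as [roll, pitch, yaw] about the fixed x, y, z axes, in that order (R = Rz(yaw) Ry(pitch) Rx(roll)).
In Python, from cell import env gives the robot as it stands.
- The arm moves only by the shell command python3 -m creep 'ROWS' [FORCE]. ROWS is a JSON object of lists of equal length, an entry for each row: "translation": the shift along the tool's x, y, z in units of 0.08 m (1.0 is 0.08 m), a list of three; "turn": the turn, a rotation vector about the tool's x, y, z in units of 180 degrees (1.0 is 180 degrees), a list of three; "grip": the opening, from 0 (shut) to 1 (fully open). In form: {"translation": [[x, y, z], ...], "turn": [[ax, ay, az], ...], "grip": [grip, ...]}. A call has 1 to 5 rows; each row shifts and turns the commanded pose from where the row before left it, along the tool's axes as they then stand; what a row does not reach is not made up. A row lasts 1/8 s, in which the tool goes at most 62.5 mm and 10.7 degrees, less where a joint would pass 70% of its speed; a pose out of reach is approached as far as the arm can. A call with a number of a shift or a turn outside -1 to 1 is refused whole. A call with a gripper value outside its range is refused whole. The fingers move at their own pace and stop on an object; FORCE is the grip in N (left out, the last holds). Time passes only in rows, so rows that do not move let the fingers close. It gives the time, the measured TCP pose, the force, the opening and the grip force at its end, in the units of the state.
- env.get_obs(): the state, without advancing time (a new reading comes with each control period).
- env.read_camera(name): name is "side" or "top" or "wrist"; returns a dict with "frame" (384x512x3 uint8, red, green, blue), "z_map" (384x512 float32, m along the optical axis (not along the pixel's ray), 0 where there is no reading), "K" (3x3 intrinsics, pixels), "D" ([k1, k2, p1, p2, k3] as OpenCV has them; the pictures are not rectified), "rvec" (rotation vector, rad) and "tvec" (3), from world to camera coordinates, as OpenCV has them. Camera axes: x right, y down, z forward; pixel columns grow to the right and rows downward; lengths in m; the calibration is good to about 2 mm. A picture is of the moment at which its call begins.
- env.sign_off(): hands the job in; it is judged then, once.
The state is a dict: "time_s": time; "qpos": joint angles; "joint_velocities": joint speeds; "effort": joint torques, N m; "tool_pos": TCP position; "tool_rot": TCP orientation; "force": force on the tool from outside, world axes, zero at the start; "wrist_torque": the same for the moment, N m; "grip_width": finger opening in m; "grasp_force": force on a finger pad.
Only numpy, scipy, OpenCV 4.12 (cv2) and the standard library are available. Lean on these libraries where they do the work, as an engineer would, in place of code of your own. Each camera call takes 0.05 s, during which the arm holds its last target. There are 200 camera calls.

### The job

One of the four yellow caps on the pipe flanges in the tray is not pushed home: it rocks when its edge is pressed, while the other three sit tight. Press lightly near the edge of the caps with a fingertip until you find the one that rocks, then press that cap down at its middle until it sits flat and fully home on its flange. Do not pull or lift any cap, do not bear down hard on them, and leave everything else in the tray and on the bench where it stands.

Things in the scene. Friction and masses are not known exactly. Their poses are not given: they have to be found in the camera images.
- cap_a: yellow plastic protective cap on a rusty pipe flange, one of four alike: a round disc 72 mm across, 4 mm thick, with a ribbed plug below it that pushes into the flange's bore. Origin: centre of the disc's underside (the top face is 4 mm higher); z points up out of the flange, so its angle to vertical is how far the cap is tipped. The letters a to d say nothing of their places
- cap_b: yellow cap like cap_a, same origin and axes. A cap that is home sits flat on its flange and does not give when pressed. The loose one stands 3 mm off its flange but rests level, so it looks much like the others: flanges differ in height, and cap tops lie anywhere from 37 to 43 mm above the bench
- cap_c: yellow cap like cap_a, same origin and axes. The loose cap rocks: 2 to 5 N near its edge, 20 to 30 mm from the middle, tips it by up to 5 degrees, the pressed edge going down about 2.5 mm; it springs level when let go. Pressing at the edge does not drive it home
- cap_d: yellow cap like cap_a, same origin and axes. The loose cap is seated by pressing straight down at its middle (within about 6 mm): at 10 to 15 N it slides 3 mm down until it sits on the flange, and stays there
- tray: shallow open cream plastic tray, 340 x 540 mm, 45 mm high, walls and floor 6 mm, fixed to the bench; origin under its centre, x across its short side, y along its long side. The four flanges (115 mm across, fixed in the tray) stand in it in two rows, one cap on each
- bearing: loose steel bearing ring lying in the tray, 62 mm across, 16 mm high; origin at the centre of its underside
- bush_a: loose bronze bush standing in the tray, 38 mm across, 32 mm high; origin at the centre of its underside
- bush_b: loose bronze bush, same as the other
- carton: loose small blue carton in the tray, 70 x 100 x 45 mm high; origin at the centre of its underside
- knob: loose green knob with a brass foot standing in the tray, 36 mm across, 36 mm high; origin at the centre of its underside
- grease_tin: loose red tin standing on the bench on the tray's left (+y), 72 mm across, 85 mm high; origin at the centre of its underside
- spanner: loose steel spanner lying on the bench on the tray's right (-y), 190 mm long; origin at the middle of its length, on the bench
Things that resemble listed ones, but are neither listed nor needed, are in the scene too. Leave any green look-alike of the part that bears cap_a alone. Leave any black look-alike of the grease_tin alone.

How it is judged:
By the outcome, as a careful person would: the job done as asked, in the order asked, and still so for the second after the job is handed in, with the robot touching nothing.
It also fails if it takes over 48 s, if anything falls off the work surface, if the arm or the gripper's body presses on something with over 40 N, if the wrist force passes 120 N, or if a joint passes its speed limit or range.

## Working session

There is one attempt and no reset: what is moved stays moved. The work goes in short steps, Python scripts to look and compute and a shell command to move; the robot and the scene stay as the last step left them, time stands still between calls to the robot, and variables do not carry over. Pictures are saved under pics/ and viewed, at most 10 in all, crops included, and the job is handed in when it is done.

```bash
mkdir -p pics; ls
cat > h.py <<'E'
import numpy as np,cv2
from cell import env
def cam(n,f=None):
    c=env.read_camera(n)
    if f: cv2.imwrite('pics/'+f,c['frame'][:,:,::-1])
    return c
def world(c,u,v,z=None):
    # pixel -> world by depth map, or by plane z
    p=cv2.undistortPoints(np.array([[[u,v]]],float),c['K'],c['D'])[0,0]
    R=cv2.Rodrigues(c['rvec'])[0];t=np.array(c['tvec']).ravel()
    ray=R.T@np.array([p[0],p[1],1.]);o=-R.T@t
    d=float(np.median(c['z_map'][int(v)-1:int(v)+2,int(u)-1:int(u)+2])) if z is None else (z-o[2])/ray[2]
    return o+d*ray
E
python3 - <<'E'
from h import *
o=env.get_obs();print(o);print(env.grip_point_offset)
a=cam('top','top.png');b=cam('side','side.png')
E
```

```text
pics
{'time_s': 0.0, 'qpos': array([66.23886383, 18.43859282, -4.01507146, 83.17544559,  1.2964459 ,
       78.54137556, -3.25996413]), 'joint_velocities': array([-0.09593914, -0.04327506, -0.03683717, -0.05873513, -0.01294388,
       -0.06373996,  0.03243976]), 'effort': array([ 3.13586479e-04, -4.91283774e+01, -4.03807629e-01, -3.12527382e+01,
       -6.38326071e-02,  4.35631745e-02,  1.82720810e-04]), 'tool_pos': array([ 0.26996943, -0.59066594,  0.221462  ]), 'tool_rot': array([-1.79889910e+02,  7.39143918e-03,  2.45707928e+01]), 'force': array([0.43025152, 0.46132818, 0.81785004]), 'wrist_torque': array([-2.65036868e-04,  9.45400614e-04, -3.30174520e-05]), 'grasp_force': 0.0, 'grip_width': 0.08711827746820068}
0.0187
```

View pics/top.png

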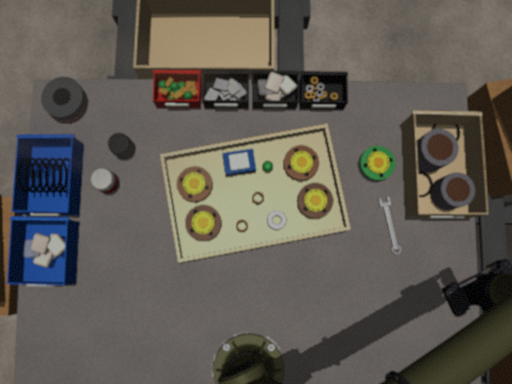

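View pics/side.png

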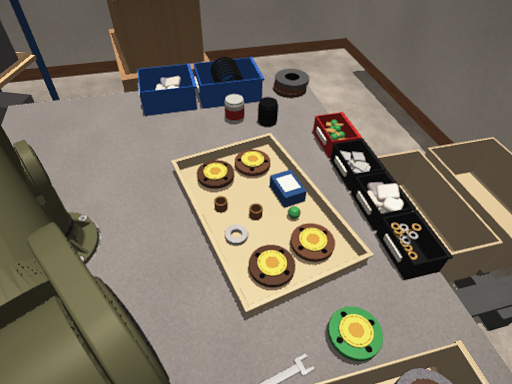

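The top view shows four flanges with yellow caps at about (302,162), (316,201), (195,184) and (203,222). A green flange look-alike outside the tray at (378,163) must be left alone.

Run:
```python
from h import *
c=cam('top');o=env.get_obs();print(o['tool_pos'],o['tool_rot'])
hsv=cv2.cvtColor(c['frame'],cv2.COLOR_RGB2HSV)
m=((hsv[...,0]>=22)&(hsv[...,0]<=34)&(hsv[...,1]>150)&(hsv[...,2]>100)).astype(np.uint8)
n,l,s,ce=cv2.connectedComponentsWithStats(m)
for i in range(1,n):
    if s[i,4]>100: print(s[i],ce[i].round(1),world(c,*ce[i],z=.04).round(4), world(c,*ce[i]).round(4))
```

```text
[ 0.2700726  -0.59077379  0.2217232 ] [-1.79915825e+02  3.90386662e-03  2.45725327e+01]
[290 151  23  22 390] [301.3 161.6] [ 0.6539 -0.1666  0.04  ] [ 0.6541 -0.1667  0.0393]
[368 151  22  23 312] [378. 162.] [ 0.6552 -0.4157  0.04  ] [ 0.6548 -0.4151  0.0419]
[183 173  22  21 324] [193.3 183.6] [0.5799 0.178  0.04  ] [0.5804 0.1784 0.037 ]
[305 189  22  22 386] [315.3 199.8] [ 0.5305 -0.2101  0.04  ] [ 0.5305 -0.21    0.0402]
[192 212  22  22 372] [202.6 222.3] [0.4566 0.1458 0.04  ] [0.4564 0.1456 0.0417]
```

```bash
python3 -m creep '{"translation":[[0,0,0],[0,0,0],[0,0,0],[0.3,-0.45,0],[0.3,-0.45,0]],"turn":[[0,0,0.0455],[0,0,0.0455],[0,0,0.0455],[0,0,0],[0,0,0]],"grip":[0,0,0,0,0]}' 10
```

```text
time_s: 0.78
tool_pos: [0.3184, -0.5183, 0.222]
tool_rot: [-180.0, 0.0, -0.1]
force: [0.4, -0.1, -0.2]
grip_width: 0.0451
grasp_force: 0.0
```

```bash
python3 -m creep '{"translation":[[0.36,-0.6,0],[0.36,-0.6,0],[0.36,-0.6,0],[0.36,-0.6,0],[0.36,-0.6,0]],"turn":[[0,0,0],[0,0,0],[0,0,0],[0,0,0],[0,0,0]],"grip":[0,0,0,0,0]}'; python3 -m creep '{"translation":[[0.27,-0.43,0.4],[0.26,-0.42,0.4],[0,0,0.6],[0,0,0.4],[0,0,0.1]],"turn":[[0,0,0],[0,0,0],[0,0,0],[0,0,0],[0,0,0]],"grip":[0,0,0,0,0]}'
```

```text
time_s: 1.4
tool_pos: [0.4628, -0.2775, 0.2224]
tool_rot: [180.0, 0.0, -0.0]
force: [0.2, -0.3, 0.7]
grip_width: 0.0019
grasp_force: 0.0
time_s: 2.02
tool_pos: [0.5028, -0.2104, 0.0681]
tool_rot: [-179.9, 0.3, 0.0]
force: [0.5, 0.1, -0.7]
grip_width: 0.0004
grasp_force: 0.0
```

Run:
```python
from h import *
c=cam('wrist','w1.png'); s=cam('side')
o=env.get_obs();print(o['tool_pos'],o['tool_rot'],o['force'],o['qpos'])
p=o['tool_pos']
uv=cv2.projectPoints(np.array([p,[.5305,-.21,.04]]),s['rvec'],s['tvec'],s['K'],s['D'])[0].reshape(-1,2);print(uv)
u,v=uv[1].astype(int);cv2.imwrite('pics/s1.png',cv2.resize(s['frame'][v-60:v+60,u-80:u+80,::-1],None,fx=4,fy=4))
```

```text
[ 0.50430346 -0.21115023  0.07020138] [-1.79970073e+02  6.15381381e-02 -1.19181559e-02] [-0.45114493  0.19456499  0.0819609 ] [ 36.33203073  14.34907411 -18.41346258 107.2963866    5.21673151
  59.23372506 -74.23535247]
[[262.0727     258.02205903]
 [271.83579963 262.4242938 ]]
```

View pics/s1.png

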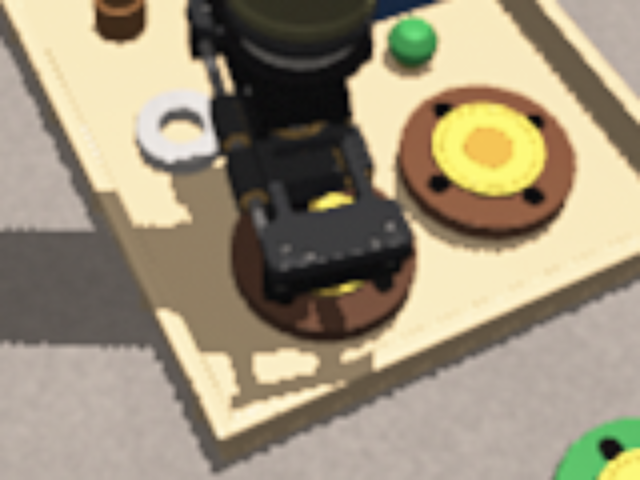

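View pics/w1.png

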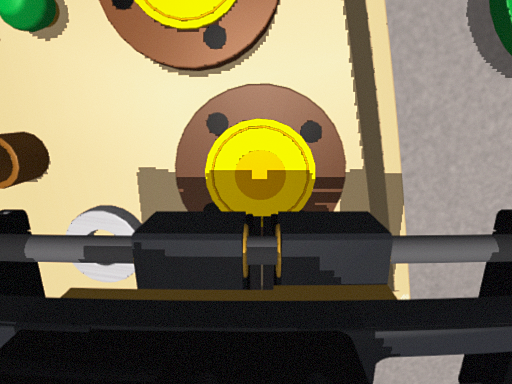

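Side and wrist views show the shut fingertips over the robot-side half of the near-right cap; the cap centre is at about column 260 of the wrist picture, in line with the fingers. Descending.

```bash
python3 -m creep '{"translation":[[0,0,0.2],[0,0,0.1],[0,0,0]],"turn":[[0,0,0],[0,0,0],[0,0,0]],"grip":[0,0,0]}'; for i in 1 2; do python3 -m creep '{"translation":[[0,0,0.02],[0,0,0]],"turn":[[0,0,0],[0,0,0]],"grip":[0,0]}';done
```

```text
time_s: 2.5
tool_pos: [0.5042, -0.2111, 0.046]
tool_rot: [-180.0, 0.1, -0.0]
force: [-0.3, 0.5, -0.4]
grip_width: 0.0001
grasp_force: 0.0
time_s: 2.75
tool_pos: [0.5049, -0.2113, 0.0452]
tool_rot: [180.0, -0.0, -0.0]
force: [-0.0, -0.1, 1.0]
grip_width: 0.0006
grasp_force: 0.0
time_s: 3.0
tool_pos: [0.5046, -0.2112, 0.0433]
tool_rot: [180.0, 0.0, -0.0]
force: [0.7, -0.8, 0.0]
grip_width: 0.0009
grasp_force: 0.0
```

```bash
for i in 1 2; do python3 -m creep '{"translation":[[0,0,0.0125],[0,0,0]],"turn":[[0,0,0],[0,0,0]],"grip":[0,0]}';done
```

```text
time_s: 3.25
tool_pos: [0.5046, -0.2112, 0.0423]
tool_rot: [180.0, 0.0, 0.0]
force: [-0.2, 0.1, 0.9]
grip_width: 0.0006
grasp_force: 0.0
time_s: 3.5
tool_pos: [0.5047, -0.2112, 0.0415]
tool_rot: [180.0, -0.0, 0.0]
force: [0.2, 0.2, 0.7]
grip_width: 0.0003
grasp_force: 0.7
```

```bash
python3 -m creep '{"translation":[[0,0,0.0125],[0,0,0]],"turn":[[0,0,0],[0,0,0]],"grip":[0,0]}'
```

```text
time_s: 3.75
tool_pos: [0.5047, -0.2113, 0.0411]
tool_rot: [180.0, 0.0, -0.0]
force: [-2.9, 1.5, 7.0]
grip_width: 0.0005
grasp_force: 3.3
```

```bash
python3 -m creep '{"translation":[[0,0,0.0125],[0,0,0]],"turn":[[0,0,0],[0,0,0]],"grip":[0,0]}'
```

```text
time_s: 4.0
tool_pos: [0.5047, -0.2113, 0.0408]
tool_rot: [180.0, 0.0, -0.0]
force: [-4.2, 1.5, 10.9]
grip_width: 0.0003
grasp_force: 5.7
```

Stiff contact at z≈41 mm (11 N with no give): that cap is home. Next the far-right cap.

```bash
python3 -m creep '{"translation":[[0,0,-0.375],[0.52,-0.19,0],[0.51,-0.18,0],[0.51,-0.18,0],[0,0,0.2]],"turn":[[0,0,0],[0,0,0],[0,0,0],[0,0,0],[0,0,0]],"grip":[0,0,0,0,0]}';python3 -m creep '{"translation":[[0,0,0.08],[0,0,0]],"turn":[[0,0,0],[0,0,0]],"grip":[0,0]}'
for i in 1; do python3 -m creep '{"translation":[[0,0,0.0125],[0,0,0.0125],[0,0,0]],"turn":[[0,0,0],[0,0,0],[0,0,0]],"grip":[0,0,0]}';done
```

```text
time_s: 4.62
tool_pos: [0.6319, -0.1642, 0.0541]
tool_rot: [-179.9, -0.3, 0.2]
force: [-0.4, 0.6, -0.3]
grip_width: 0.0003
grasp_force: 0.0
time_s: 4.88
tool_pos: [0.6259, -0.1682, 0.0457]
tool_rot: [180.0, 0.2, -0.1]
force: [-0.3, 0.1, -0.6]
grip_width: 0.0005
grasp_force: 0.0
time_s: 5.25
tool_pos: [0.6278, -0.1674, 0.0453]
tool_rot: [180.0, -0.0, -0.0]
force: [-0.1, 0.0, 0.0]
grip_width: 0.0005
grasp_force: 0.0
```

```bash
python3 -m creep '{"translation":[[0,0,0.02],[0,0,0.01],[0,0,0]],"turn":[[0,0,0],[0,0,0],[0,0,0]],"grip":[0,0,0]}'; python3 -m creep '{"translation":[[0,0,0.01],[0,0,0]],"turn":[[0,0,0],[0,0,0]],"grip":[0,0]}'
```

```text
time_s: 5.62
tool_pos: [0.6277, -0.1672, 0.0424]
tool_rot: [180.0, 0.0, 0.0]
force: [-0.2, 0.2, -0.3]
grip_width: 0.0007
grasp_force: 0.0
time_s: 5.88
tool_pos: [0.6278, -0.1672, 0.0417]
tool_rot: [-180.0, 0.0, 0.0]
force: [-0.1, -0.2, 0.0]
grip_width: 0.0005
grasp_force: 0.0
```

```bash
python3 -m creep '{"translation":[[0,0,0.01],[0,0,0]],"turn":[[0,0,0],[0,0,0]],"grip":[0,0]}'
```

```text
time_s: 6.12
tool_pos: [0.6278, -0.1672, 0.0408]
tool_rot: [180.0, 0.0, 0.0]
force: [0.2, 0.1, -0.5]
grip_width: 0.0003
grasp_force: 0.0
```

```bash
python3 -m creep '{"translation":[[0,0,0.01],[0,0,0]],"turn":[[0,0,0],[0,0,0]],"grip":[0,0]}'
```

```text
time_s: 6.38
tool_pos: [0.6279, -0.1672, 0.0404]
tool_rot: [180.0, -0.0, -0.0]
force: [-1.5, -0.3, 1.5]
grip_width: 0.0001
grasp_force: 1.0
```

```bash
python3 -m creep '{"translation":[[0,0,0.01],[0,0,0]],"turn":[[0,0,0],[0,0,0]],"grip":[0,0]}'
```

```text
time_s: 6.62
tool_pos: [0.6279, -0.1672, 0.0402]
tool_rot: [180.0, -0.0, -0.0]
force: [-2.2, 1.0, 6.0]
grip_width: 0.0005
grasp_force: 2.8
```

```bash
python3 -m creep '{"translation":[[0,0,0.01],[0,0,0]],"turn":[[0,0,0],[0,0,0]],"grip":[0,0]}'
```

```text
time_s: 6.88
tool_pos: [0.6279, -0.1672, 0.04]
tool_rot: [180.0, -0.0, 0.0]
force: [-4.7, 0.7, 7.9]
grip_width: 0.0005
grasp_force: 4.4
```

Also stiff, so home. Next the far-left cap, crossing high above the carton.

```bash
python3 -m creep '{"translation":[[0,0,-0.6],[-0.13,-0.62,0],[-0.13,-0.62,0],[-0.13,-0.62,0],[-0.13,-0.62,0]],"turn":[[0,0,0],[0,0,0],[0,0,0],[0,0,0],[0,0,0]],"grip":[0,0,0,0,0]}';python3 -m creep '{"translation":[[-0.13,-0.62,0],[-0.13,-0.62,0],[-0.14,-0.6,0],[0,0,0],[0,0,0]],"turn":[[0,0,0],[0,0,0],[0,0,0],[0,0,0],[0,0,0]],"grip":[0,0,0,0,0]}'
python3 - <<'E'
from h import *
c=cam('wrist','w2.png');print(env.get_obs()['tool_pos'])
E
```

```text
time_s: 7.5
tool_pos: [0.5859, 0.0327, 0.0865]
tool_rot: [180.0, -0.0, -0.0]
force: [0.5, 0.6, 0.4]
grip_width: 0.0006
grasp_force: 0.0
time_s: 8.12
tool_pos: [0.5544, 0.1779, 0.0863]
tool_rot: [180.0, -0.0, 0.0]
force: [0.2, -0.5, 0.9]
grip_width: 0.0005
grasp_force: 0.0
[0.55467001 0.17696184 0.0862481 ]
```

View pics/w2.png

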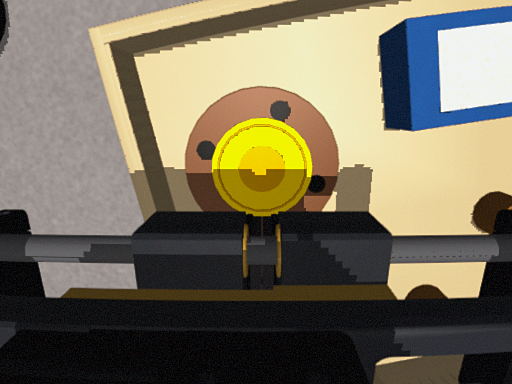

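The wrist view shows the far-left cap centred at about (262,167), in line with the fingers at column 262.

```bash
python3 -m creep '{"translation":[[0,0,0.4],[0,0,0.12],[0,0,0]],"turn":[[0,0,0],[0,0,0],[0,0,0]],"grip":[0,0,0]}'; python3 -m creep '{"translation":[[0,0,0.02],[0,0,0]],"turn":[[0,0,0],[0,0,0]],"grip":[0,0]}'; python3 -m creep '{"translation":[[0,0,0.01],[0,0,0]],"turn":[[0,0,0],[0,0,0]],"grip":[0,0]}'
```

```text
time_s: 8.55
tool_pos: [0.554, 0.1771, 0.0443]
tool_rot: [180.0, 0.1, -0.1]
force: [0.1, 1.2, 0.4]
grip_width: 0.0006
grasp_force: 0.0
time_s: 8.8
tool_pos: [0.5549, 0.1785, 0.0441]
tool_rot: [-180.0, -0.1, -0.0]
force: [0.4, 0.5, -0.2]
grip_width: 0.0006
grasp_force: 0.0
time_s: 9.05
tool_pos: [0.5544, 0.1785, 0.0428]
tool_rot: [180.0, -0.0, 0.0]
force: [0.4, -0.1, 0.8]
grip_width: 0.0003
grasp_force: 0.0
```

```bash
python3 -m creep '{"translation":[[0,0,0.01],[0,0,0]],"turn":[[0,0,0],[0,0,0]],"grip":[0,0]}'; python3 -m creep '{"translation":[[0,0,0.01],[0,0,0]],"turn":[[0,0,0],[0,0,0]],"grip":[0,0]}'
```

```text
time_s: 9.3
tool_pos: [0.5542, 0.1784, 0.0416]
tool_rot: [180.0, 0.0, 0.0]
force: [-0.2, 0.6, -0.9]
grip_width: 0.0004
grasp_force: 0.0
time_s: 9.55
tool_pos: [0.5541, 0.1784, 0.0408]
tool_rot: [180.0, 0.0, -0.0]
force: [0.4, -0.2, -0.2]
grip_width: 0.0004
grasp_force: 0.0
```

```bash
for i in 1 2; do python3 -m creep '{"translation":[[0,0,0.01],[0,0,0]],"turn":[[0,0,0],[0,0,0]],"grip":[0,0]}' | grep -E "pos|^force";done
```

```text
tool_pos: [0.5543, 0.1784, 0.0402]
force: [-0.0, 0.3, 1.0]
tool_pos: [0.5542, 0.1785, 0.0395]
force: [-1.8, -0.9, 2.5]
```

```bash
for i in 1 2; do python3 -m creep '{"translation":[[0,0,0.01],[0,0,0]],"turn":[[0,0,0],[0,0,0]],"grip":[0,0]}' | grep -E "pos|^force";done
```

```text
tool_pos: [0.5542, 0.1785, 0.0388]
force: [-2.5, -1.3, 5.0]
tool_pos: [0.5542, 0.1785, 0.0381]
force: [-1.6, -0.6, 6.1]
```

```bash
for i in 1; do python3 -m creep '{"translation":[[0,0,0.01],[0,0,0]],"turn":[[0,0,0],[0,0,0]],"grip":[0,0]}' | grep -E "pos|^force";done
python3 - <<'E'
from h import *
c=cam('wrist');cv2.imwrite('pics/w3.png',cv2.resize(c['frame'][70:230,160:370,::-1],None,fx=3,fy=3))
E
```

```text
tool_pos: [0.5542, 0.1785, 0.0376]
force: [-2.9, -1.2, 7.1]
```

View pics/w3.png

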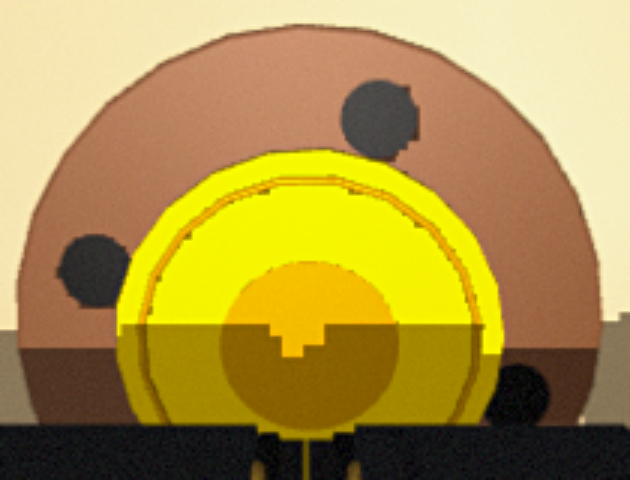

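Pressed down about 2.1 mm at 7 N, while the others stayed rigid: the far-left cap is the one that rocks. I'll lift, then check its centre from the wrist camera.

```bash
python3 -m creep '{"translation":[[0,0,-0.2],[0,0,-0.2],[0,0,0]],"turn":[[0,0,0],[0,0,0],[0,0,0]],"grip":[0,0,0]}'|grep -E "pos|^force"
python3 - <<'E'
from h import *
c=cam('wrist');print(env.get_obs()['tool_pos'])
hsv=cv2.cvtColor(c['frame'],cv2.COLOR_RGB2HSV)
m=((hsv[...,0]>=20)&(hsv[...,0]<=34)&(hsv[...,1]>180)&(hsv[...,2]>60)).astype(np.uint8)
n,l,s,ce=cv2.connectedComponentsWithStats(m)
k=1+np.argmax(s[1:,4]);v,u=np.where(l==k);print(s[k])
b=[(x,v[u==x].min()) for x in np.unique(u)][12:-12]
P=np.array([world(c,*q,z=.0397)[:2] for q in b])
A=np.c_[2*P,np.ones(len(P))];r=np.linalg.lstsq(A,(P**2).sum(1),rcond=None)[0];print(r[:2],np.sqrt(r[2]+r[0]**2+r[1]**2))
E
```

```text
tool_pos: [0.5558, 0.1789, 0.0709]
force: [0.5, -0.1, -0.1]
[0.55496966 0.17854034 0.06986699]
[ 209  120  109  106 8389]
[0.58214541 0.17909678] 0.03545093981565169
```

```bash
python3 -m creep '{"translation":[[0.33,0,0],[0,0,0.2],[0,0,0.1],[0,0,0],[0,0,0.03]],"turn":[[0,0,0],[0,0,0],[0,0,0],[0,0,0],[0,0,0]],"grip":[0,0,0,0,0]}'|grep -E "pos|^force"
for i in 1 2; do python3 -m creep '{"translation":[[0,0,0.01],[0,0,0]],"turn":[[0,0,0],[0,0,0]],"grip":[0,0]}' | grep -E "pos|^force";done
```

```text
tool_pos: [0.5804, 0.1787, 0.0426]
force: [0.8, 0.6, 1.0]
tool_pos: [0.5807, 0.1785, 0.042]
force: [-0.6, 0.1, -0.8]
tool_pos: [0.5807, 0.1784, 0.041]
force: [0.0, -0.7, 0.1]
```

```bash
for i in 1 2 3; do python3 -m creep '{"translation":[[0,0,0.01],[0,0,0]],"turn":[[0,0,0],[0,0,0]],"grip":[0,0]}' | grep -E "pos|^force";done
```

```text
tool_pos: [0.5806, 0.1784, 0.0401]
force: [-0.1, -0.9, -0.2]
tool_pos: [0.5807, 0.1784, 0.04]
force: [-1.6, -0.8, 4.7]
tool_pos: [0.5807, 0.1784, 0.0393]
force: [-2.1, -1.6, 6.1]
```

```bash
for i in 1 2; do python3 -m creep '{"translation":[[0,0,0.01],[0,0,0]],"turn":[[0,0,0],[0,0,0]],"grip":[0,0]}' | grep -E "pos|^force";done
```

```text
tool_pos: [0.5807, 0.1784, 0.0386]
force: [-2.2, -0.4, 6.7]
tool_pos: [0.5807, 0.1784, 0.0378]
force: [-2.3, -0.4, 7.4]
```

```bash
for i in 1 2; do python3 -m creep '{"translation":[[0,0,0.01],[0,0,0]],"turn":[[0,0,0],[0,0,0]],"grip":[0,0]}' | grep -E "pos|^force";done
```

```text
tool_pos: [0.5807, 0.1784, 0.0371]
force: [-2.9, -0.6, 7.3]
tool_pos: [0.5808, 0.1784, 0.0369]
force: [-4.0, -1.4, 10.1]
```

```bash
for i in 1; do python3 -m creep '{"translation":[[0,0,0.01],[0,0,0]],"turn":[[0,0,0],[0,0,0]],"grip":[0,0]}' | grep -E "pos|^force";done
```

```text
tool_pos: [0.5808, 0.1784, 0.0367]
force: [-5.8, -2.5, 14.0]
```

It slid 3 mm and then went stiff at z≈36.8 mm. I'll lift and re-test its edge lightly.

```bash
python3 -m creep '{"translation":[[0,0,0],[0,0,-0.2],[-0.33,0,-0.05],[0,0,0.15],[0,0,0.03]],"turn":[[0,0,0],[0,0,0],[0,0,0],[0,0,0],[0,0,0]],"grip":[0,0,0,0,0]}'|grep -E "pos|^force"
python3 -m creep '{"translation":[[0,0,0.02],[0,0,0]],"turn":[[0,0,0],[0,0,0]],"grip":[0,0]}' | grep -E "pos|^force"
```

```text
tool_pos: [0.5541, 0.1779, 0.039]
force: [-0.9, -0.1, -0.1]
tool_pos: [0.5546, 0.1783, 0.0382]
force: [0.7, -0.3, -0.1]
```

```bash
for i in 1 2; do python3 -m creep '{"translation":[[0,0,0.01],[0,0,0]],"turn":[[0,0,0],[0,0,0]],"grip":[0,0]}' | grep -E "pos|^force";done
```

```text
tool_pos: [0.5544, 0.1784, 0.0377]
force: [-0.7, -0.1, -0.1]
tool_pos: [0.5543, 0.1784, 0.037]
force: [0.4, 0.2, -0.3]
```

```bash
for i in 1; do python3 -m creep '{"translation":[[0,0,0.01],[0,0,0]],"turn":[[0,0,0],[0,0,0]],"grip":[0,0]}' | grep -E "pos|^force";done
```

```text
tool_pos: [0.5543, 0.1784, 0.0367]
force: [-2.6, -0.8, 5.0]
```

The edge is now stiff (5 N within 0.3 mm) at the seated height. I'll back off and hand in.

```bash
python3 -m creep '{"translation":[[0,0,-0.5],[0,0,-0.5],[0,0,-0.5],[0,0,0],[0,0,0]],"turn":[[0,0,0],[0,0,0],[0,0,0],[0,0,0],[0,0,0]],"grip":[0,0,0,0,0]}'
python3 - <<'E'
from h import *
cam('side','end.png'); print(env.sign_off())
E
```

```text
time_s: 16.65
tool_pos: [0.5539, 0.1781, 0.1554]
tool_rot: [180.0, 0.0, -0.0]
force: [-0.9, 0.5, 0.2]
grip_width: 0.0008
grasp_force: 0.0
the job is handed in; nothing more can be done
None
```

The far-left cap, at about (0.581, 0.178), was the one that rocked; I pressed it 3 mm home at its middle, its edge then stayed stiff, and I handed the job in at about 17 s (the near-left cap went untested, since I had already found the loose one).

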